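# Latch the egg carrier

### The arm

A 7-joint arm with a two-finger parallel gripper is mounted at the origin on a cart in front of the work surface, level with it; the furniture and walls round the work are solid. World frame = base frame: x ahead of the robot, y to its left, z up, the work surface at z = 0. Lengths are in m, angles in rad, forces in N, time in s.
With the tool pointing down it reaches from about 0.4 to 0.925 m from the base axis. Payload 5.6 kg.
Tool frame: the origin (TCP) lies on the centre line of the jaws, within the pads' length; the fingertips stand 22 mm ahead of it and the grasp point (between the pads) lies 3 mm ahead of it (tcp_to_tips is the distance from the TCP to the fingertips, in m); y points along the fingers, z is the direction in which the jaws open and shut, and the axes are right-handed (so a half turn about y gives the same grasp; the last joint's range is limited). The gripper opens to 85 mm and grips with 20 to 120 N. Pads are 22 mm wide; open, the fingers measure 114 mm over their backs; the gripper's body (76 mm by 85 mm) begins 54 mm behind the grasp point. The pads swing forward as they close: fully open they stand 13 mm farther back than shut.
Start: joints at [-1.291, 0.468, -0.012, 1.603, 0.006, 1.071, -0.056], TCP at [0.206, 0.616, 0.253] pointing down, gripper open.
Joint ranges: [-2.53, 2.53], [-0.31, 2.02], [-1.57, 1.55], [0.28, 2.44], [-1.29, 4.43], [0.15, 1.84], [-2.92, 2.92]. Speed limits (rad/s): [2.57, 2.57, 3.14, 3.14, 3.14, 3.14, 3.14].

### API

Orientations are given as a 3x3 rotation matrix whose columns are the frame's x, y, z axes.
In Python, from bench import get_obs, snapshot, job_done, cut_out, spot_point, tcp_to_tips gives the robot as it stands. The module is installed in compiled form; this text tells all that it offers.
- The arm moves only by the tool arm_command, never from a script. Its argument "moves" is one flat list of numbers, 7 for each row, row after row: the closure, from 0 (fully open) to 1 (shut), then the shift along the tool's x, y, z in cm, then the turn, a rotation vector about the tool's x, y, z in degrees. In form: [hand, dx, dy, dz, wx, wy, wz, hand, dx, dy, dz, wx, wy, wz, ...]. A call has 1 to 5 rows; each row is the pose to reach, as a shift and turn from the pose commanded when the call began, along the tool's axes at that moment; what a row does not reach only later rows make up. A row lasts 1/12 s, in which the tool goes at most 41.7 mm and 7.16 degrees, less where a joint would pass 70% of its speed; a pose out of reach is approached as far as the arm can. A call with a gripper value outside its range is refused whole. The fingers move at their own pace and stop on an object; "newtons" is the grip in N (left out, the last holds). Time passes only in rows, so rows that repeat a pose let the fingers close. It gives the time, the measured TCP pose, the force and the opening at its end, in the units of the state.
- get_obs(): the state, without advancing time (a new reading comes with each control period).
- snapshot(name): name is "scene" or "top"; returns a dict with "pixels" (384x512x3 uint8, blue, green, red), "fovy" (degrees; the focal length in pixels is half the picture's height over the tangent of half this angle, whatever the lens; pixels are square), "cx", "cy" (the principal point, pixels), "R" (3x3) and "t" (3): a world point X has camera coordinates R X + t. Camera axes: x right, y down, z forward; pixel columns grow to the right and rows downward; lengths in m; the calibration is good to about 2 mm. A picture is of the moment at which its call begins. There is no depth.
- job_done(): hands the job in, once; it reports no verdict.
Trained networks look in the newest picture that a camera, given by its name, has taken for a name from the list of things; names that differ only in an ending like _2 or _b are one class to them, and where a whole thing is asked for, a point or a joint stands for the part that bears it (a point fixed in the world has none). Each returns a list of dicts, best first, with "conf" (0 to 1); they miss things now and then, are a little off and sometimes report something else, mostly with a low value. They report only what shows in the picture. A call takes as long as a camera call.
- cut_out(camera, name): "pixels" (384x512 bool, what is visible of it) and "rect" ([left, top, right, bottom] as shares, 0 to 1, of the picture: columns of its width, rows of its height, round what is visible of it).
- spot_point(camera, name): "xy" ([column, row] as shares, 0 to 1, of the picture: columns of its width, rows of its height: a listed point, or the origin of a listed thing).
The state is a dict: "time": time; "qpos": joint angles; "qvel": joint speeds; "tau": joint torques, N m; "eef_pos": TCP position; "tool_rot": TCP orientation; "contact_force": force on the tool from outside, world axes, zero at the start; "wrist_torque": the same for the moment, N m; "grip_width": finger opening in m.
Only numpy, scipy, OpenCV 4.12 (cv2) and the standard library are available. Lean on these libraries where they do the work, as an engineer would, in place of code of your own. Each camera call takes 0.05 s, during which the arm holds its last target. There are 200 camera calls.

### The job

Shut and latch the egg carrier: slide its clear lid fully shut against the deck, draw the latch's wire loop out over the keeper hook on the lid and down behind it, then press the lever down flat past centre so that it stays down by itself and holds the keeper under tension. Feel your way: push no harder than about 30 N on lid or lever, and leave the things standing round the carrier where they are.

Things in the scene. Friction and masses are not known exactly. Their poses are not given: they have to be found in the camera images.
- carrier: Stainless egg carrier, 144 x 280 x 87 mm, fixed on the table. Origin: centre of its underside. x runs across it, y is the way its lid slides open, z is up. Its -y third is a fixed steel deck with the latch (y -140 to -44 mm), the rest is covered by the clear sliding lid. Tops of deck and lid are 82 mm above the origin, the lid's side rails 87 mm.
- lid (a joint): Opening of the clear lid in m, along carrier +y: 0 = shut, its edge firmly against the thin rubber gasket at the deck; 0.045 = fully open. It slides with about 3 N of friction and stays where it is left. At 0 it stops hard.
- lid_rib (a point): Centre of the far (+y) upright face of the lid's push rib, a clear bar 60 mm long (across), 8 mm thick, that stands 22 mm up from the lid; this point is 11 mm above the lid's top. Push here toward carrier -y to shut the lid. Axes as the carrier's.
- keeper (a point): Foot of the sprung steel keeper hook on the lid: the point on the lid's top under the +y face of its post. Post 14 mm wide (across), 13 mm high; its lip, 4 mm thick, reaches 8 mm from that face toward +y with 9 mm of room under it. The loop's bar comes down beyond the lip to under its level, then is drawn back under it. Axes as the carrier's.
- latch_lever (a joint): Lever angle in rad: 0 = flat on the deck, pointing to carrier -y (latched); 1.57 = upright; hard stop at 1.85, leaning to the lid. Tight hinge: stays where left, pulling the loop to +y to open it takes about 6 N. The loop's bar clears the keeper's lip by only about 1.5 mm with the lever at its stop. Hooked it takes up to about 10 N to press down, passes centre at about 0.25, then stays.
- lever_pivot (a point): Middle of the lever's pivot axis, 10 mm above the deck. The lever is a steel plate 26 mm wide, 4 mm thick, reaching 66 mm from the pivot (upturned end to 72 mm). The axes turn with the lever: -y runs along it from the pivot to the free end, z is normal to the face to press.
- lever_press (a point): Pressing point on the lever's middle line, 50 mm from the pivot, on the face that looks to the lid when upright and up when flat; that face lies 5 mm off the pivot axis. Axes as lever_pivot.
- latch_loop (a joint): Angle of the wire loop relative to the lever in rad; 0 with lever flat and the loop level towards the keeper. The loop's rise above level is about this value minus the lever's angle. Stiff hinge: raised steeply it stays where it is left, near level it sinks down under its own weight.
- loop_bar (a point): Middle of the loop's crossbar (round, 5 mm thick, 38 mm long, across the carrier). The loop is a wire frame 38 mm wide, 64 mm long from its pins to the bar. The pins sit 16 mm from the lever's pivot axis toward the lever's free end, 0.2 rad under the lever's own -y line. The loop's y axis runs from the pins to the bar; x is across.
- loop_bead (a point): Centre of the pull bead at the loop's end: a steel disc 16 mm in diameter, 12 mm thick between its flat faces, axis across the carrier. Pinch it by its flat faces (fingers closing along carrier x); it can turn between them as the loop swings. It lies 18 mm beyond the bar and 16 mm above the loop's plane, about 11 mm over the lid when the bar rests on the lid.
- portion_cup: Clear portion cup, 62 mm wide, 34 mm high, stands near the lid's open end. Leave alone. Origin under its centre.
- spare_knob: Black star knob with stud, 43 x 42 x 38 mm, stands near the lid's open end. Leave alone. Origin under its centre.
- measuring_scoop: Small steel scoop, 41 x 115 x 16 mm, lies beside the carrier on its far side. Leave alone. Origin under its centre.
- spring_keeper (a joint): How far the sprung keeper hook on the lid is drawn toward the latch (carrier -y), in m: 0 at rest, about 0.0025 when the closed latch holds it. Stiff spring, about 18 N per mm.

How it is judged:
By the outcome, as a careful person would: the job done as asked, in the order asked, and still so for the second after the job is handed in, with the robot touching nothing.
It also fails if it takes over 61 s, if anything falls off the work surface, if the arm or the gripper's body presses on something with over 40 N, if the wrist force passes 120 N, or if a joint passes its speed limit or range.

## Working session

There is one attempt and no reset: what is moved stays moved. The work goes in short steps, Python scripts to look and compute and a tool call to move; the robot and the scene stay as the last step left them, time stands still between calls to the robot, and variables do not carry over. Pictures are saved under pics/ and viewed, about 8 in all and at most 12, crops included, and the job is handed in when it is done.

Besides the shell and the picture viewer there is one more tool, called as name(argument=value, ...) on one line, values as JSON. arm_command: Moves the arm, as the interface text tells. Its arguments: {"type":"object","properties":{"moves":{"type":"array","items":{"type":"number"}},"newtons":{"type":"number"}},"required":["moves"]}

```bash
mkdir -p pics
cat > h.py <<'E'
import numpy as np, cv2
from bench import *
W,H=512,384
def cam(n):
    s=snapshot(n); f=H/2/np.tan(np.radians(s['fovy'])/2)
    return s,f,np.array(s['R']),np.array(s['t'])
def ray(c,px):
    s,f,R,t=c
    d=R.T@np.array([(px[0]-s['cx'])/f,(px[1]-s['cy'])/f,1]); return -R.T@t,d/np.linalg.norm(d)
def onz(c,px,z):
    o,d=ray(c,px); return o+d*(z-o[2])/d[2]
def tri(rs):
    A=np.zeros((3,3));b=np.zeros(3)
    for o,d in rs:
        P=np.eye(3)-np.outer(d,d);A+=P;b+=P@o
    X=np.linalg.solve(A,b)
    return X,[round(1e3*np.linalg.norm((np.eye(3)-np.outer(d,d))@(X-o)),1) for o,d in rs]
def proj(c,X):
    s,f,R,t=c; p=R@X+t; return np.array([s['cx']+f*p[0]/p[2],s['cy']+f*p[1]/p[2]])
def spot(n,name):
    r=spot_point(n,name); 
    return [(np.array(q['xy'])*[W,H],round(q['conf'],2)) for q in r[:2]]
E
cat > look.py <<'E'
from h import *
import sys
cs={n:cam(n) for n in('scene','top')}
for n in cs: cv2.imwrite(f'pics/{sys.argv[1]}_{n}.png',cs[n][0]['pixels'])
for name in sys.argv[2:]:
    r={n:spot(n,name) for n in cs}
    print(name,{n:[(p.round(1).tolist(),c) for p,c in v] for n,v in r.items()})
    if all(r.values()):
        X,e=tri([ray(cs[n],r[n][0][0]) for n in cs]); print('   ',X.round(4),e)
E
python3 look.py a carrier lid_rib keeper lever_pivot lever_press loop_bar loop_bead portion_cup spare_knob measuring_scoop
python3 -c "
from h import *
o=get_obs();print(o);
a=cv2.imread('pics/a_scene.png');b=cv2.imread('pics/a_top.png');cv2.imwrite('pics/a.png',cv2.resize(np.vstack([a,b]),(400*2,600*2))[:, :] if 0 else np.hstack([cv2.resize(a,(400,300)),cv2.resize(b,(400,300))]))
for n in('scene','top'):
  c=cam(n);print(n,ray(c,(256,192)),c[1])
"
```

```text
carrier {'scene': [([277.7, 190.3], 0.15)], 'top': [([304.7, 195.1], 0.57)]}
    [0.5498 0.1113 0.0715] [np.float64(36.7), np.float64(36.7)]
lid_rib {'scene': [([278.2, 191.2], 0.72), ([216.0, 239.3], 0.45)], 'top': [([263.9, 197.6], 0.96)]}
    [0.526  0.1727 0.0976] [np.float64(2.2), np.float64(2.2)]
keeper {'scene': [([300.7, 184.7], 0.38)], 'top': [([305.3, 186.6], 0.47), ([333.2, 173.9], 0.23)]}
    [0.5436 0.0833 0.0857] [np.float64(2.7), np.float64(2.7)]
lever_pivot {'scene': [([323.2, 177.3], 0.9)], 'top': [([341.7, 176.8], 0.88)]}
    [5.534e-01 4.000e-04 8.440e-02] [np.float64(2.6), np.float64(2.6)]
lever_press {'scene': [([328.7, 159.5], 0.67)], 'top': []}
loop_bar {'scene': [([316.9, 157.9], 0.49)], 'top': [([331.7, 175.0], 0.6)]}
    [0.5444 0.0378 0.1524] [np.float64(0.0), np.float64(0.0)]
loop_bead {'scene': [([318.8, 148.8], 0.53), ([213.5, 237.3], 0.24)], 'top': [([332.0, 178.0], 0.54)]}
    [0.5316 0.0457 0.1831] [np.float64(1.0), np.float64(1.0)]
portion_cup {'scene': [([214.2, 239.0], 0.85)], 'top': [([186.2, 205.7], 0.58)]}
    [0.5451 0.3425 0.0061] [np.float64(
[... 594 characters left out ...]
136913e-02,  1.05850744e-03,  4.35844257e-06]), 'eef_pos': array([0.20622242, 0.61644966, 0.25329493]), 'tool_rot': array([[ 9.48351485e-01,  6.63095031e-05,  3.17221463e-01],
       [-3.17221467e-01,  5.77712328e-05,  9.48351484e-01],
       [ 4.45584407e-05, -9.99999996e-01,  7.58222322e-05]]), 'contact_force': array([-0.35141271,  0.45263647, -0.04647522]), 'wrist_torque': array([ 0.00766216,  0.00976465, -0.0311979 ]), 'grip_width': 0.08535932838116655}
scene (array([-0.10664682,  0.68358046,  0.50535208]), array([ 0.73141936, -0.5103631 , -0.45227782])) 368.12849856352784
top (array([0.32142647, 0.2392276 , 1.04832804]), array([ 0.22164699, -0.05462546, -0.97359574])) 473.95299818178796
```

View pics/a_scene.png

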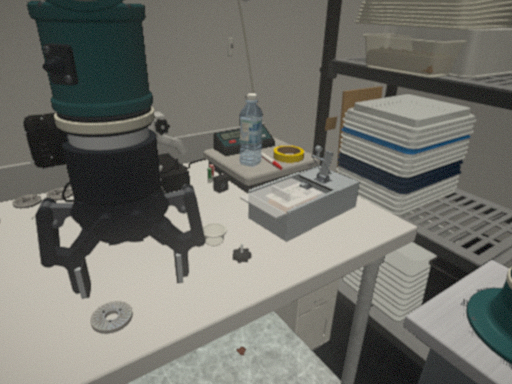

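View pics/a_top.png

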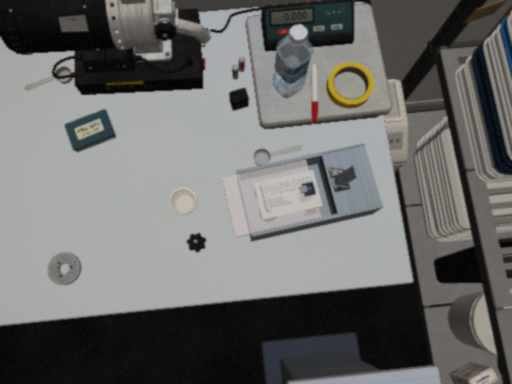

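Run:
```python
from h import *
a=cv2.imread('pics/a_scene.png')[140:240,240:370];b=cv2.imread('pics/a_top.png')[140:245,215:390]
A=cv2.resize(a,None,fx=3,fy=3,interpolation=3);B=cv2.resize(b,None,fx=2.2*1,fy=2.2,interpolation=3)
A=cv2.resize(a,(390,300),interpolation=3);B=cv2.resize(b,(800,480),interpolation=3)
cv2.imwrite('pics/b.png',B); cv2.imwrite('pics/c.png',cv2.resize(a,(780,600),interpolation=3))
c=cam('top')
m=cut_out('top','carrier')
for q in m[:2]:
    M=q['pixels'].astype(np.uint8); r=cv2.minAreaRect(cv2.findNonZero(M)); print(q['conf'],M.sum(),r,cv2.boxPoints(r).round(1).tolist())
    for p in cv2.boxPoints(r): print(onz(c,p,.085).round(4), onz(c,p,0).round(4))
```

```text
(no output)
```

View pics/b.png

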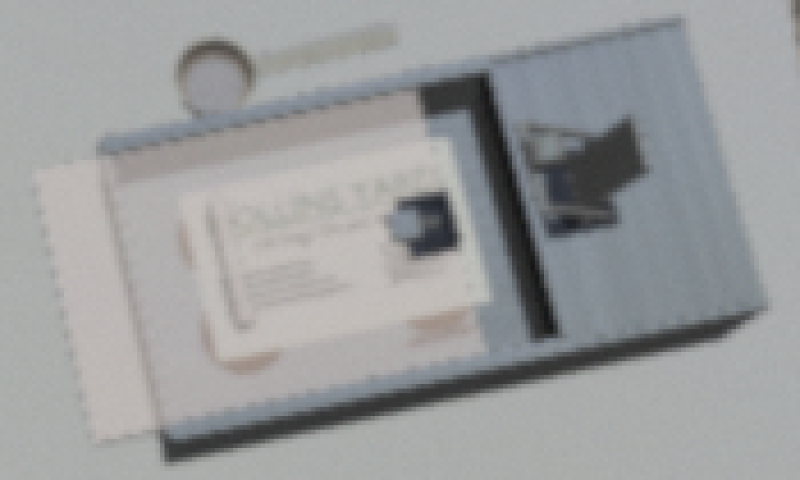

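View pics/c.png

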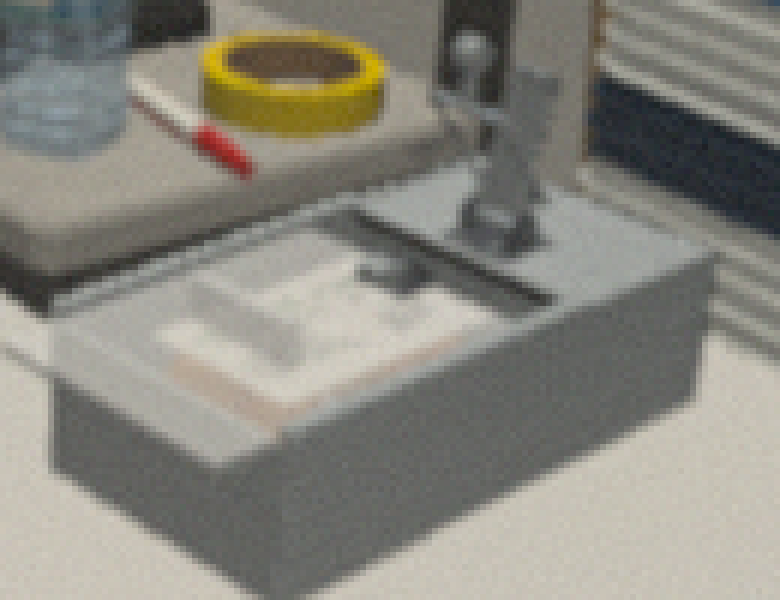

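Run:
```python
from h import *
from scipy.optimize import least_squares
c=cam('top'); c2=cam('scene')
k=800/175
T=[((103,140),(72,140)),((685,20),(72,-140)),((770,306),(-72,-140)),((165,435),(-72,140))]
T=[(np.array(p)/k+[215,140],np.array([*q,87.])) for p,q in T]
S=[((50,312),(72,140,87)),((285,440),(-72,140,87)),((715,258),(-72,-140,82)),((270,600),(-72,140,0)),((695,402),(-72,-140,0)),((52,468),(72,140,0))]
S=[(np.array(p)/6+[240,140],np.array(q,float)) for p,q in S]
def X(v,P):
    s,co=np.sin(v[2]),np.cos(v[2]); return np.array([v[0]+(co*P[0]-s*P[1])/1e3,v[1]+(s*P[0]+co*P[1])/1e3,P[2]/1e3])
f=lambda v:np.concatenate([proj(c,X(v,q))-p for p,q in T]+[proj(c2,X(v,q))-p for p,q in S])
r=least_squares(f,[.545,.1,.15],loss='soft_l1');print(r.x, r.fun.reshape(-1,2).round(1).tolist())
v=r.x;co,s=np.cos(v[2]),np.sin(v[2])
print('pose deg',np.degrees(v[2]))
for n,p in dict(rib=[.526,.1727,.0976],keeper=[.5436,.0833,.0857],pivot=[.5534,.0004,.0844],bar=[.5444,.0378,.1524],bead=[.5316,.0457,.1831]).items():
    d=np.array(p)[:2]-v[:2]; print(n,np.array([co*d[0]+s*d[1],-s*d[0]+co*d[1],p[2]]).round(4))
from json import dump; dump(v.tolist(),open('pose.json','w'))
```

```text
[0.53688286 0.0735827  0.10915076] [[-0.9, -1.3], [0.2, -1.5], [0.0, 0.7], [0.1, 0.7], [-0.4, -2.7], [0.4, -1.7], [1.3, -1.3], [0.5, 3.2], [0.1, 0.8], [-1.2, 0.6]]
pose deg 6.253877962333854
rib [-0.      0.0997  0.0976]
keeper [0.0077 0.0089 0.0857]
pivot [ 0.0084 -0.0745  0.0844]
bar [ 0.0036 -0.0364  0.1524]
bead [-0.0083 -0.0271  0.1831]
```

```bash
cat > fit.py <<'E'
from h import *
from scipy.optimize import least_squares
c=cam('top'); c2=cam('scene')
k=800/175
T=[((103,140),(72,140)),((685,20),(72,-140)),((770,306),(-72,-140)),((165,435),(-72,140))]
T=[(c,np.array(p)/k+[215,140],np.array([*q,87.])) for p,q in T]
S=[((50,312),(72,140,87)),((285,440),(-72,140,87)),((715,258),(-72,-140,82)),((695,402),(-72,-140,0)),((52,468),(72,140,0))]
T+=[(c2,np.array(p)/6+[240,140],np.array(q,float)) for p,q in S]
def X(v,P):
    s,co=np.sin(v[2]),np.cos(v[2]); return np.array([v[0]+(co*P[0]-s*P[1])/1e3,v[1]+(s*P[0]+co*P[1])/1e3,P[2]/1e3])
def pts(v):
    yp,yk,yr,th,ph=v[3:8]; yp*=1e3;yk*=1e3;yr*=1e3
    pin=np.array([yp-16*np.cos(th-.2),92+16*np.sin(th-.2)]); u=np.array([np.cos(ph),np.sin(ph)]);n=np.array([-u[1],u[0]])
    bar=pin+64*u; bead=pin+82*u+16*n
    press=np.array([yp,92])+50*np.array([-np.cos(th),np.sin(th)])+5*np.array([np.sin(th),np.cos(th)])
    return dict(rib=(0,yr,93),keeper=(0,yk,82),pivot=(0,yp,92),bar=(0,*bar),bead=(0,*bead),press=(0,*press))
O=[(c2,'rib',(278.2,191.2)),(c,'rib',(263.9,197.6)),(c2,'keeper',(300.7,184.7)),(c,'keeper',(305.3,186.6)),(c2,'pivot',(323.2,177.3)),(c,'pivot',(341.7,176.8)),
(c2,'bar',(316.9,157.9)),(c,'bar',(331.7,175)),(c2,'bead',(318.8,148.8)),(c,'bead',(332,178)),(c2,'press',(328.7,159.5))]
def f(v):
    P=pts(v)
    return np.concatenate([proj(a,X(v,q))-p for a,p,q in T]+[(proj(a,X(v,P[n]))-p) for a,n,p in O])
r=least_squares(f,[.54,.08,.13,-.075,.009,.1,1.5,1.2],loss='soft_l1');print(r.x.round(4),np.degrees(r.x[2]));print(r.fun.reshape(-1,2).round(1).tolist())
for n,p in pts(r.x).items(): print(n,np.round(p,1),X(r.x,np.array(p)).round(4))
E
python3 fit.py
```

```text
[ 0.5379  0.0734  0.1117 -0.0685  0.0084  0.0985  1.1871  0.8354] 6.3971930238869925
[[-0.9, -1.6], [0.0, -2.1], [0.1, 0.0], [0.3, 0.3], [-0.6, -2.8], [0.3, -1.9], [0.9, -1.5], [-0.2, 0.6], [-1.4, 0.5], [1.0, 1.5], [-0.4, -0.7], [3.0, 2.2], [-0.1, 2.6], [-0.0, -1.2], [-0.1, 3.7], [0.3, 0.3], [-0.5, 1.3], [-0.8, 0.7], [1.4, -4.9], [-0.2, -1.0]]
rib [ 0.  98.5 93. ] [0.5269 0.1713 0.093 ]
keeper [ 0.   8.4 82. ] [0.537  0.0818 0.082 ]
pivot [  0.  -68.5  92. ] [0.5455 0.0054 0.092 ]
bar [  0.  -34.4 152.8] [0.5417 0.0393 0.1528]
bead [  0.  -34.1 176.9] [0.5417 0.0395 0.1769]
press [  0.  -82.6 140.2] [ 0.5471 -0.0086  0.1402]
```

```bash
cat > g.py <<'E'
# usage: g.py cx cy cz(mm, carrier frame TCP target) [pitch_deg about carrier x]: prints shift cm in tool axes + rotvec deg
import sys, numpy as np
from scipy.spatial.transform import Rotation as Ro
from bench import *
v=[.5379,.0734,.1117]; C=Ro.from_euler('z',v[2]).as_matrix(); o0=np.array([v[0],v[1],0])
o=get_obs(); R=np.array(o['tool_rot']); p=np.array(o['eef_pos'])
print('t',round(o['time'],2),'tcp carrier mm',(C.T@(p-o0)*1e3).round(1),'F carrier',(C.T@np.array(o['contact_force'])).round(1),'w',round(o['grip_width']*1e3,1))
if len(sys.argv)>3:
    T=o0+C@(np.array([float(a) for a in sys.argv[1:4]])/1e3)
    Rt=C@np.array([[0,0,1],[-1,0,0],[0,-1,0.]])
    if len(sys.argv)>4: Rt=C@Ro.from_euler('x',float(sys.argv[4]),degrees=True).as_matrix()@C.T@Rt
    print('shift cm',(R.T@(T-p)*100).round(2),'turn',Ro.from_matrix(R.T@Rt).as_rotvec(degrees=True).round(2),'world',T.round(4))
E
python3 -c "
import bench;print(bench.tcp_to_tips if not callable(bench.tcp_to_tips) else bench.tcp_to_tips())"; python3 g.py 0 130 130
```

```text
0.022
t 1.5 tcp carrier mm [-269.1  576.6  253.3] F carrier [-0.8  0.5  0.2] w 85.5
shift cm [ 43.21  12.33 -29.18] turn [-0.  65.1  0. ] world [0.5234 0.2026 0.13  ]
```

arm_command(moves=[1,43.2,4,-29.2,0,65,0,1,43.2,4,-29.2,0,65,0,1,43.2,4,-29.2,0,65,0,1,43.2,4,-29.2,0,65,0,1,43.2,4,-29.2,0,65,0], newtons=30)

```text
time: 1.92
eef_pos: [0.3334, 0.4499, 0.2375]
tool_rot: [[0.579, 0.0, 0.816], [-0.816, 0.001, 0.579], [-0.0, -1.0, 0.001]]
contact_force: [0.5, 1.0, 0.0]
grip_width: 0.0261
```

```bash
python3 g.py 0 130 130
```

```text
t 1.92 tcp carrier mm [-161.2  396.9  237.5] F carrier [0.6 1.  0. ] w 26.1
shift cm [31.17 10.74  1.18] turn [-0.03 28.95 -0.03] world [0.5234 0.2026 0.13  ]
```

arm_command(moves=[1,31.2,6,1.2,0,29,0,1,31.2,6,1.2,0,29,0,1,31.2,6,1.2,0,29,0,1,31.2,6,1.2,0,29,0,1,31.2,6,1.2,0,29,0])

```text
time: 2.33
eef_pos: [0.4591, 0.2886, 0.1981]
tool_rot: [[0.112, 0.001, 0.994], [-0.994, 0.001, 0.112], [-0.0, -1.0, 0.001]]
contact_force: [1.0, 1.6, -0.3]
grip_width: -0.0003
```

```bash
python3 g.py 0 130 112
```

```text
t 2.33 tcp carrier mm [-54.3 222.6 198.1] F carrier [ 1.2  1.5 -0.3] w -0.3
shift cm [9.26 8.61 5.42] turn [-0.05  0.01 -0.03] world [0.5234 0.2026 0.112 ]
```

arm_command(moves=[1,8.5,2,5.4,0,0,0,1,8.5,2,5.4,0,0,0,1,8.5,2,5.4,0,0,0,1,8.5,6,5.4,0,0,0,1,8.5,6,5.4,0,0,0])

```text
time: 2.75
eef_pos: [0.5195, 0.2089, 0.133]
tool_rot: [[0.113, -0.007, 0.994], [-0.994, -0.005, 0.113], [0.004, -1.0, -0.008]]
contact_force: [-1.0, -0.1, -0.8]
grip_width: -0.0002
```

```bash
python3 g.py 0 130 112; python3 look.py d lid_rib keeper lever_pivot lever_press loop_bar loop_bead; python3 -c "
import cv2
cv2.imwrite('pics/d.png',cv2.resize(cv2.imread('pics/d_scene.png')[110:260,220:380],(640,600),interpolation=3))"
```

```text
t 2.75 tcp carrier mm [ -3.2 136.7 133. ] F carrier [-1.  -0.  -0.8] w -0.2
shift cm [0.67 2.1  0.33] turn [0.45 0.1  0.21] world [0.5234 0.2026 0.112 ]
lid_rib {'scene': [([279.5, 189.5], 0.9)], 'top': []}
keeper {'scene': [([298.9, 185.9], 0.38)], 'top': []}
lever_pivot {'scene': [([321.6, 178.4], 0.86), ([304.6, 214.2], 0.68)], 'top': [([340.6, 179.6], 0.93), ([302.1, 193.7], 0.73)]}
    [0.55   0.0053 0.0832] [np.float64(0.3), np.float64(0.3)]
lever_press {'scene': [([323.1, 160.2], 0.86)], 'top': [([346.5, 175.7], 0.62), ([186.9, 206.1], 0.41)]}
    [0.5456 0.008  0.139 ] [np.float64(3.2), np.float64(3.2)]
loop_bar {'scene': [([316.0, 157.1], 0.48)], 'top': [([328.2, 173.5], 0.52)]}
    [0.5456 0.0433 0.1556] [np.float64(2.3), np.float64(2.3)]
loop_bead {'scene': [([319.7, 149.7], 0.61)], 'top': []}
```

View pics/d.png

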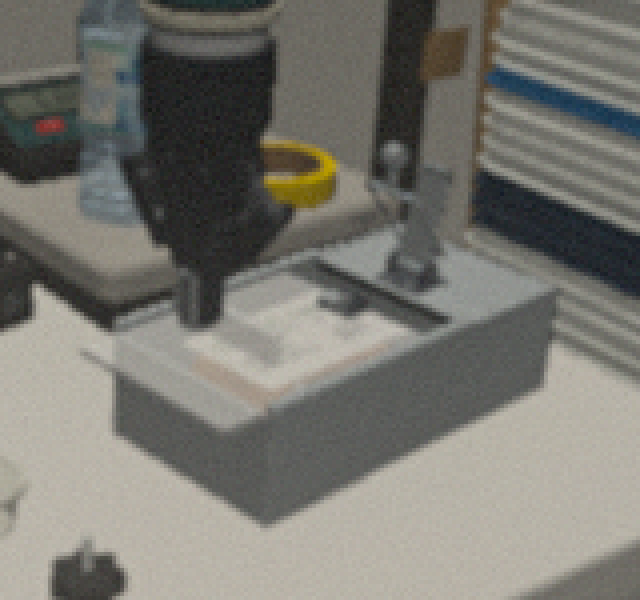

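arm_command(moves=[1,0.3,1.5,0.3,0,0,0,1,0.5,2.0,0.3,0,0,0,1,1.0,2.0,0.3,0,0,0,1,1.7,2.0,0.3,0,0,0,1,2.4,2.0,0.3,0,0,0])

```text
time: 3.87
eef_pos: [0.5277, 0.1877, 0.1183]
tool_rot: [[0.116, 0.0, 0.993], [-0.993, -0.0, 0.116], [0.0, -1.0, 0.0]]
contact_force: [-0.3, 0.5, -0.1]
grip_width: 0.0002
```

```bash
python3 g.py 0 110 112
```

```text
t 3.87 tcp carrier mm [  2.6 114.7 118.3] F carrier [-0.2  0.5 -0.1] w 0.2
shift cm [ 0.47  0.63 -0.26] turn [-0.01  0.29  0.01] world [0.5256 0.1827 0.112 ]
```

arm_command(moves=[1,0.2,0.4,-0.2,0,0,0,1,0.5,0.4,-0.2,0,0,0,1,0.9,0.4,-0.2,0,0,0,1,1.3,0.4,-0.2,0,0,0,1,1.7,0.4,-0.2,0,0,0])

```text
time: 4.28
eef_pos: [0.5271, 0.1719, 0.1139]
tool_rot: [[0.118, -0.001, 0.993], [-0.993, 0.001, 0.118], [-0.001, -1.0, -0.0]]
contact_force: [0.1, 3.9, -3.0]
grip_width: 0.0003
```

```bash
python3 g.py 0 110 112
```

```text
t 4.28 tcp carrier mm [  0.3  99.1 113.9] F carrier [ 0.5  3.9 -3. ] w 0.3
shift cm [-1.09  0.2  -0.02] turn [ 0.02  0.35 -0.05] world [0.5256 0.1827 0.112 ]
```

arm_command(moves=[1,0.3,0,0,0,0,0,1,0.6,0,0,0,0,0,1,0.9,0,0,0,0,0,1,1.2,0,0,0,0,0,1,1.2,0,0,0,0,0])

```text
time: 4.7
eef_pos: [0.5289, 0.1584, 0.114]
tool_rot: [[0.116, -0.0, 0.993], [-0.993, -0.001, 0.116], [0.001, -1.0, -0.0]]
contact_force: [-0.8, -0.0, -0.7]
grip_width: 0.0001
```

arm_command(moves=[1,0.15,0,0,0,0,0,1,0.3,0,0,0,0,0,1,0.45,0,0,0,0,0])

```text
time: 4.95
eef_pos: [0.5293, 0.1551, 0.1141]
tool_rot: [[0.117, -0.0, 0.993], [-0.993, 0.0, 0.117], [-0.0, -1.0, -0.0]]
contact_force: [-1.0, 3.1, -1.8]
grip_width: 0.0004
```

```bash
python3 g.py 0 110 112
```

```text
t 4.95 tcp carrier mm [  0.6  82.1 114.1] F carrier [-0.6  3.2 -1.8] w 0.4
shift cm [-2.79  0.21 -0.04] turn [ 0.    0.31 -0.02] world [0.5256 0.1827 0.112 ]
```

arm_command(moves=[1,0.15,0,0,0,0,0,1,0.3,0,0,0,0,0,1,0.45,0,0,0,0,0,1,0.45,0,0,0,0,0])

```text
time: 5.28
eef_pos: [0.5296, 0.153, 0.1141]
tool_rot: [[0.118, -0.0, 0.993], [-0.993, 0.003, 0.118], [-0.003, -1.0, 0.0]]
contact_force: [-1.6, 9.1, -2.2]
grip_width: 0.0001
```

arm_command(moves=[1,0.15,0,0,0,0,0,1,0.3,0,0,0,0,0,1,0.4,0,0,0,0,0,1,0.4,0,0,0,0,0])

```text
time: 5.62
eef_pos: [0.5296, 0.1528, 0.1142]
tool_rot: [[0.121, -0.0, 0.993], [-0.993, 0.007, 0.121], [-0.007, -1.0, 0.0]]
contact_force: [-2.6, 17.3, -3.1]
grip_width: 0.0
```

arm_command(moves=[1,0.15,0,0,0,0,0,1,0.3,0,0,0,0,0,1,0.3,0,0,0,0,0])

```text
time: 5.87
eef_pos: [0.5296, 0.1526, 0.1143]
tool_rot: [[0.123, -0.001, 0.992], [-0.992, 0.01, 0.123], [-0.01, -1.0, 0.001]]
contact_force: [-2.4, 22.6, -3.4]
grip_width: -0.0003
```

```bash
python3 g.py 0 110 112
```

```text
t 5.87 tcp carrier mm [  0.5  79.7 114.3] F carrier [ 0.2 22.8 -3.4] w -0.3
shift cm [-3.03  0.26 -0.02] turn [-0.03  0.64 -0.57] world [0.5256 0.1827 0.112 ]
```

arm_command(moves=[1,-2.5,0,0,0,0,0,1,-2.5,-4,0,0,0,0,1,-2.5,-8,0,0,0,0,1,-2.5,-11.5,0,0,0,0,0.5,-2.5,-11.5,0,0,0,0])

```text
time: 6.28
eef_pos: [0.5325, 0.1682, 0.2363]
tool_rot: [[0.115, 0.013, 0.993], [-0.993, 0.004, 0.115], [-0.003, -1.0, 0.013]]
contact_force: [1.4, -0.1, 0.5]
grip_width: 0.0107
```

```bash
python3 look.py e lid_rib keeper lever_pivot lever_press loop_bar loop_bead; python3 g.py 0 -34 230; python3 -c "
import cv2,numpy as np
a=cv2.resize(cv2.imread('pics/e_scene.png')[130:205,270:370],(800,600),interpolation=3)
cv2.imwrite('pics/e.png',a)
b=cv2.resize(cv2.imread('pics/e_top.png')[140:245,215:390],(800,480),interpolation=3)
cv2.imwrite('pics/e2.png',b)"
```

```text
lid_rib {'scene': [([284.8, 188.0], 0.82)], 'top': [([278.8, 193.5], 0.81)]}
    [0.5337 0.1427 0.0951] [np.float64(4.6), np.float64(4.6)]
keeper {'scene': [([305.4, 181.2], 0.47)], 'top': []}
lever_pivot {'scene': [([323.1, 177.7], 0.75)], 'top': []}
lever_press {'scene': [([323.1, 159.7], 0.89), ([243.5, 259.8], 0.34)], 'top': []}
loop_bar {'scene': [([318.9, 156.6], 0.65)], 'top': []}
loop_bead {'scene': [([318.4, 150.5], 0.57)], 'top': []}
t 6.98 tcp carrier mm [  0.5  95.4 228.8] F carrier [-0.5  0.3  0.2] w 42.9
shift cm [12.94 -0.12 -0.12] turn [0.02 0.29 0.01] world [0.5417 0.0396 0.23  ]
```

View pics/e.png

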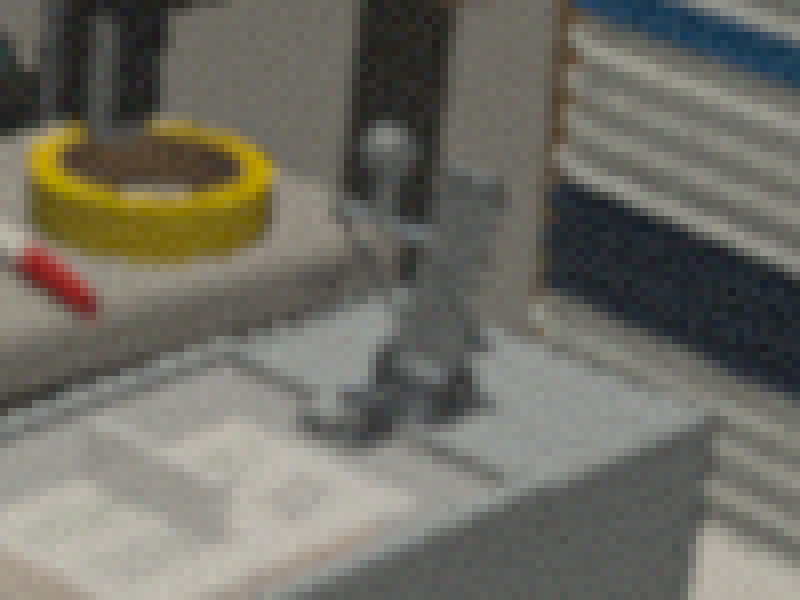

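```bash
cat > pl.py <<'E'
from h import *
from scipy.spatial.transform import Rotation as Ro
v=[.5379,.0734,.1117]; C=Ro.from_euler('z',v[2]).as_matrix(); o0=np.array([v[0],v[1],0])
def pl(c,px,x=0):
    o,d=ray(c,px); n=C[:,0]; s=((o0+n*x/1e3-o)@n)/(d@n); return (C.T@(o+s*d-o0)*1e3).round(1)
E
python3 - <<'E'
from pl import *
c=cam('scene')
for n,q in dict(bead=(387,148),bar=(390,222),pivot=(425,385),levertop=(475,180),keeperpost=(350,410)).items(): print(n,pl(c,np.array(q)/8+[270,130]))
# finger tips right now seen near (115,135)? predicted tcp tips:
print(proj(c,o0+C@np.array([0,95.4,206.8])/1e3))
for x in (-30,-21,21,30): print(x,(proj(c,o0+C@np.array([x,95.4,210])/1e3)-[270,130])*8)
E
```

```text
bead [  0.  -35.  179.4]
bar [  0.  -40.7 152.5]
pivot [  0.  -69.3  85.6]
levertop [  0.  -83.2 157.4]
keeperpost [  0.  -30.4  87.3]
[282.80393702 149.03621095]
-30 [176.62539499 171.12668763]
-21 [154.19078147 162.2245851 ]
21 [ 53.58447438 122.30378774]
30 [ 32.86212253 114.08111429]
```

arm_command(moves=[0.5,4,0,-0.1,0,0.3,0,0.5,8,0,-0.1,0,0.3,0,0.5,12,0,-0.1,0,0.3,0,0.5,13,0,-0.1,0,0.3,0,0.5,13,0,-0.1,0,0.3,0])

```text
time: 7.45
eef_pos: [0.5423, 0.0346, 0.2294]
tool_rot: [[0.104, 0.001, 0.995], [-0.995, -0.001, 0.104], [0.001, -1.0, 0.001]]
contact_force: [1.4, -0.1, 0.4]
grip_width: 0.043
```

```bash
python3 look.py f loop_bead;  python3 g.py 0 -35 194; python3 -c "
import cv2,numpy as np
a=cv2.resize(cv2.imread('pics/f_scene.png')[125:185,280:360],(400,300),interpolation=3)
b=cv2.resize(cv2.imread('pics/f_top.png')[135:225,270:390],(400,300),interpolation=3)
cv2.imwrite('pics/f.png',np.hstack([a,b]))"
```

```text
loop_bead {'scene': [([320.3, 150.6], 0.67)], 'top': [([334.3, 175.5], 0.69)]}
    [0.5365 0.0375 0.1753] [np.float64(1.0), np.float64(1.0)]
t 7.65 tcp carrier mm [  0.3 -32.6 228.9] F carrier [-0.5  1.  -0.4] w 42.8
shift cm [ 0.24  3.49 -0.03] turn [ 0.01  0.14 -0.05] world [0.5418 0.0386 0.194 ]
```

View pics/f.png

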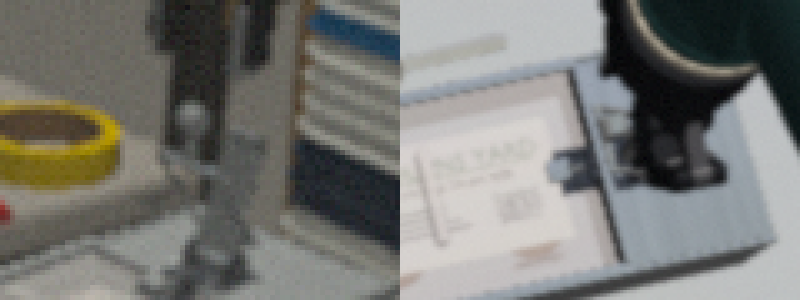

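Run:
```python
from pl import *
a,b=cam('scene'),cam('top')
P=lambda x,y,z:o0+C@np.array([x,y,z])/1e3
for nm,x,y,z in [('tip-in',-21,-33,211),('tip+in',21,-33,211),('tip-out',-35,-33,211),('tip+out',35,-33,211),('bead',0,-35,179),('bead+x10',10,-35,179),('press',0,-80,142),('levtop',0,-83,160)]:
    p=P(x,y,z); print(nm,((proj(a,p)-[280,125])*5).round(0),((proj(b,p)-[270,135])*10/3+[400,0]).round(0))
```

```text
tip-in [228.  70.] [631. 147.]
tip+in [164.  49.] [612.  75.]
tip-out [250.  78.] [638. 171.]
tip+out [144.  42.] [605.  52.]
bead [192. 118.] [614. 126.]
bead+x10 [177. 113.] [609. 109.]
press [240. 166.] [675. 127.]
levtop [247. 133.] [687. 117.]
```

Run:
```python
from pl import *
a,b=cam('scene'),cam('top')
P=lambda x,y,z:o0+C@np.array([x,y,z])/1e3
for x in(-14,-3,14):
  for y in (126,137,148):
    p=P(x-3*(x!=-3),y,111);print(x,y,((proj(a,p)-[220,110])*4).round(0),proj(b,p).round(1))
B=cv2.imread('pics/d_top.png')[140:240,225:345]
A=cv2.imread('pics/f_top.png')[135:215,290:400]
cv2.imwrite('pics/g.png',np.hstack([cv2.resize(B,(400,333),interpolation=3),cv2.resize(A,(400,333),interpolation=3)]))
```

```text
-14 126 [225. 327.] [252.5 205.9]
-14 137 [211. 332.] [247.2 207. ]
-14 148 [198. 337.] [241.9 208.1]
-3 126 [209. 319.] [251.  199.2]
-3 137 [195. 324.] [245.7 200.4]
-3 148 [182. 329.] [240.4 201.5]
14 126 [193. 311.] [249.5 192.7]
14 137 [180. 316.] [244.2 193.8]
14 148 [166. 321.] [238.9 194.9]
```

View pics/g.png

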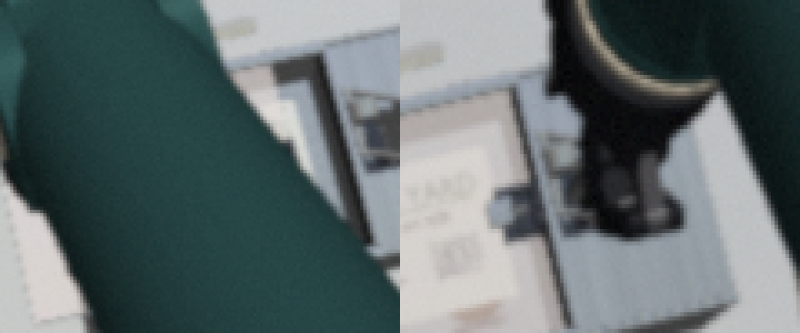

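arm_command(moves=[0.5,0.2,1.2,0,0,0,0,0.5,0.2,2.4,0,0,0,0,0.5,0.2,3.5,0,0,0,0,0.65,0.2,3.5,0,0,0,0,0.75,0.2,3.5,0,0,0,0], newtons=20)

```text
time: 8.27
eef_pos: [0.5415, 0.037, 0.1926]
tool_rot: [[0.111, -0.003, 0.994], [-0.994, -0.001, 0.111], [0.0, -1.0, -0.003]]
contact_force: [0.4, -0.3, 0.3]
grip_width: 0.0217
```

```bash
python3 g.py 0 -35 194;python3 -c "
from h import *
c=cam('scene');
cv2.imwrite('pics/h.png',cv2.resize(c[0]['pixels'][125:195,275:365],(772,600),interpolation=3))"
```

```text
t 8.27 tcp carrier mm [ -0.5 -36.6 192.6] F carrier [ 0.4 -0.4  0.3] w 21.7
shift cm [-0.16 -0.14  0.05] turn [ 0.16 -0.02  0.03] world [0.5418 0.0386 0.194 ]
```

View pics/h.png

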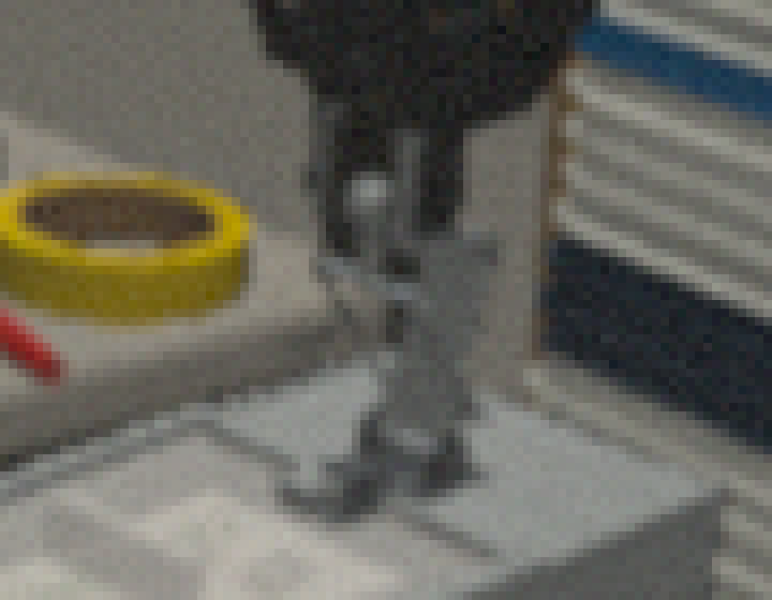

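arm_command(moves=[0.9,0,0,0,0,0,0,1,0,0,0,0,0,0,1,0,0,0,0,0,0,1,0,0,0,0,0,0], newtons=40)

```text
time: 8.65
eef_pos: [0.5424, 0.037, 0.1943]
tool_rot: [[0.111, 0.001, 0.994], [-0.994, -0.0, 0.111], [0.0, -1.0, 0.001]]
contact_force: [0.3, -0.9, -0.8]
grip_width: 0.0106
```

```bash
python3 g.py 0 -16 188
```

```text
t 8.65 tcp carrier mm [  0.4 -36.7 194.3] F carrier [ 0.2 -0.9 -0.8] w 10.6
shift cm [-2.07  0.63 -0.04] turn [-0.04 -0.01  0.01] world [0.5397 0.0575 0.188 ]
```

arm_command(moves=[1,-0.5,0.15,0,0,0,0,1,-1.0,0.3,0,0,0,0,1,-1.5,0.5,0,0,0,0,1,-2.0,0.8,0,0,0,0])

```text
time: 8.98
eef_pos: [0.5402, 0.0559, 0.1861]
tool_rot: [[0.11, 0.001, 0.994], [-0.994, -0.002, 0.11], [0.002, -1.0, 0.001]]
contact_force: [0.9, -4.7, 0.4]
grip_width: 0.0106
```

```bash
python3 g.py
```

```text
t 8.98 tcp carrier mm [  0.4 -17.7 186.1] F carrier [ 0.4 -4.8  0.4] w 10.6
```

arm_command(moves=[1,-0.4,0.1,0,0,0,0,1,-0.8,0.2,0,0,0,0,1,-1.1,0.3,0,0,0,0,1,-1.1,0.3,0,0,0,0])

```text
time: 9.32
eef_pos: [0.5387, 0.0673, 0.1826]
tool_rot: [[0.111, -0.0, 0.994], [-0.994, -0.002, 0.111], [0.002, -1.0, -0.0]]
contact_force: [1.0, -5.3, -2.2]
grip_width: 0.0106
```

```bash
python3 g.py
```

```text
t 9.32 tcp carrier mm [ 1.000e-01 -6.100e+00  1.826e+02] F carrier [ 0.4 -5.4 -2.2] w 10.6
```

arm_command(moves=[1,-0.4,0.3,0,0,0,0,1,-0.8,0.7,0,0,0,0,1,-1.2,1.2,0,0,0,0,1,-1.6,1.7,0,0,0,0,1,-1.6,1.7,0,0,0,0])

```text
time: 9.73
eef_pos: [0.5366, 0.0849, 0.165]
tool_rot: [[0.113, -0.001, 0.994], [-0.994, -0.0, 0.113], [-0.0, -1.0, -0.001]]
contact_force: [-0.1, -2.4, 0.8]
grip_width: 0.0106
```

```bash
python3 g.py
```

```text
t 9.73 tcp carrier mm [  0.   11.6 165. ] F carrier [-0.4 -2.4  0.8] w 10.6
```

```bash
cat > sp.py <<'E'
from pl import *
import sys
c=cam('scene')
cam('top')
for n in ('loop_bead','loop_bar','lever_press','lever_pivot','keeper'):
    for p,q in spot('scene',n): print(n,q,p.round(1),pl(c,p))
cv2.imwrite('pics/%s.png'%sys.argv[1],cv2.resize(c[0]['pixels'][125:195,275:365],(772,600),interpolation=3))
E
python3 sp.py i
```

```text
loop_bead 0.37 [306.3 164.3] [  0.    6.7 145.8]
loop_bar 0.49 [311.3 171.7] [  0.  -16.1 119.1]
lever_press 0.66 [318.3 165.1] [  0.  -42.2 131.3]
lever_pivot 0.64 [320.3 178.6] [  0.  -57.2  87.6]
keeper 0.37 [306.5 184.3] [ 0.  -1.7 86.7]
```

View pics/i.png

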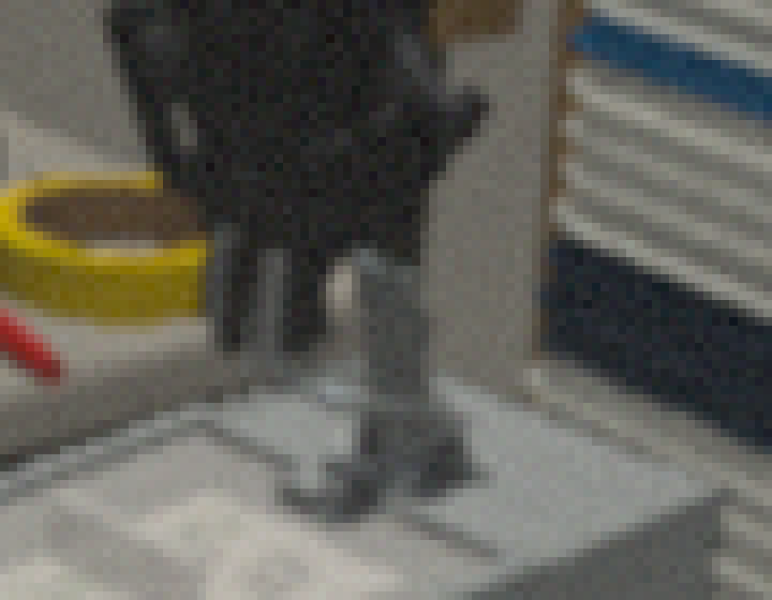

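arm_command(moves=[1,-0.2,-0.05,0,0,0,0,1,-0.4,-0.1,0,0,0,0,1,-0.4,-0.1,0,0,0,0])

```text
time: 10.33
eef_pos: [0.5367, 0.0844, 0.1664]
tool_rot: [[0.109, 0.0, 0.994], [-0.994, -0.004, 0.109], [0.004, -1.0, -0.0]]
contact_force: [1.5, -9.6, -5.7]
grip_width: 0.0109
```

```bash
python3 g.py
```

```text
t 10.33 tcp carrier mm [ -0.   11.  166.4] F carrier [ 0.5 -9.7 -5.7] w 10.9
```

arm_command(moves=[1,-0.3,0.7,0,0,0,0,1,-0.6,1.4,0,0,0,0,1,-0.8,2.0,0,0,0,0,1,-0.9,2.5,0,0,0,0,1,-0.9,2.5,0,0,0,0])

```text
time: 10.75
eef_pos: [0.5353, 0.0974, 0.1412]
tool_rot: [[0.112, -0.001, 0.994], [-0.994, 0.0, 0.112], [-0.0, -1.0, -0.001]]
contact_force: [-0.9, -2.4, 2.8]
grip_width: 0.0104
```

```bash
python3 g.py 0 26 128
```

```text
t 10.75 tcp carrier mm [1.000e-01 2.410e+01 1.412e+02] F carrier [-1.2 -2.3  2.8] w 10.4
shift cm [-0.19  1.32 -0.01] turn [ 0.04  0.03 -0.01] world [0.535  0.0992 0.128 ]
```

arm_command(moves=[1,-0.2,0,0,0,0,0,1,-0.4,0,0,0,0,0,1,-0.4,0,0,0,0,0])

```text
time: 11.0
eef_pos: [0.5353, 0.0975, 0.1418]
tool_rot: [[0.109, 0.0, 0.994], [-0.994, -0.004, 0.109], [0.004, -1.0, -0.0]]
contact_force: [-0.0, -9.6, -1.2]
grip_width: 0.0105
```

```bash
python3 g.py 0 26 128
```

```text
t 11.0 tcp carrier mm [1.000e-01 2.420e+01 1.418e+02] F carrier [-1.1 -9.5 -1.2] w 10.5
shift cm [-0.18  1.38 -0.01] turn [ 0.02 -0.12  0.23] world [0.535  0.0992 0.128 ]
```

arm_command(moves=[1,-0.05,0.5,0,0,0,0,1,-0.1,1.0,0,0,0,0,1,-0.1,1.5,0,0,0,0,1,-0.1,2.0,0,0,0,0,1,-0.1,2.0,0,0,0,0])

```text
time: 11.42
eef_pos: [0.5348, 0.1024, 0.1213]
tool_rot: [[0.112, -0.0, 0.994], [-0.994, 0.0, 0.112], [-0.0, -1.0, -0.0]]
contact_force: [-1.5, -1.5, 2.3]
grip_width: 0.0107
```

```bash
python3 g.py 0 26 108
```

```text
t 11.42 tcp carrier mm [1.000e-01 2.910e+01 1.213e+02] F carrier [-1.7 -1.4  2.3] w 10.7
shift cm [ 0.31  1.33 -0.01] turn [ 0.03  0.03 -0.02] world [0.535  0.0992 0.108 ]
```

arm_command(moves=[1,-0.2,0.4,0,0,0,0,1,-0.3,0.7,0,0,0,0,1,-0.3,1.0,0,0,0,0,1,-0.3,1.0,0,0,0,0])

```text
time: 11.75
eef_pos: [0.5348, 0.1033, 0.1117]
tool_rot: [[0.111, 0.0, 0.994], [-0.994, -0.002, 0.111], [0.002, -1.0, -0.0]]
contact_force: [-1.5, -5.3, 2.3]
grip_width: 0.0103
```

```bash
python3 g.py; python3 sp.py j
```

```text
t 11.75 tcp carrier mm [  0.2  30.1 111.7] F carrier [-2.1 -5.1  2.3] w 10.3
loop_bead 0.72 [310.5 183.8] [ -0.  -17.8  83.4]
loop_bead 0.51 [300.9 183.9] [ 0.  20.7 94.4]
loop_bar 0.54 [307.  185.9] [ 0.  -4.4 81.1]
lever_press 0.55 [317.7 162.7] [ -0.  -38.5 139. ]
lever_pivot 0.51 [320.5 176.9] [  0.  -57.2  92.6]
keeper 0.47 [309.8 182.6] [  0.  -14.6  87.9]
keeper 0.35 [302.1 211.9] [0.  5.6 5.1]
```

View pics/j.png

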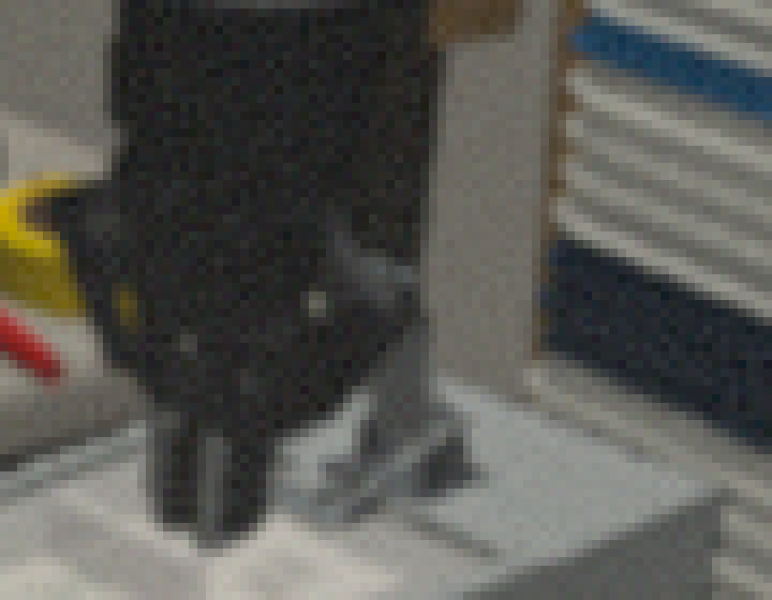

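arm_command(moves=[1,0,0.2,0,0,0,0,1,0,0.4,0,0,0,0,1,0,0.4,0,0,0,0])

```text
time: 12.35
eef_pos: [0.5347, 0.1034, 0.1079]
tool_rot: [[0.11, 0.0, 0.994], [-0.994, -0.002, 0.11], [0.002, -1.0, -0.0]]
contact_force: [-1.6, -4.9, 3.2]
grip_width: 0.0105
```

arm_command(moves=[1,0,0.2,0,0,0,0,1,0,0.3,0,0,0,0,1,0,0.3,0,0,0,0])

```text
time: 12.6
eef_pos: [0.5347, 0.1033, 0.1049]
tool_rot: [[0.11, -0.0, 0.994], [-0.994, -0.002, 0.11], [0.002, -1.0, -0.0]]
contact_force: [-1.9, -5.4, 2.9]
grip_width: 0.0102
```

```bash
python3 g.py
```

```text
t 12.6 tcp carrier mm [  0.2  30.  104.9] F carrier [-2.5 -5.1  2.9] w 10.2
```

arm_command(moves=[1,0,0.15,0,0,0,0,1,0,0.3,0,0,0,0,1,0,0.3,0,0,0,0])

```text
time: 12.85
eef_pos: [0.5349, 0.1034, 0.1043]
tool_rot: [[0.11, -0.0, 0.994], [-0.994, -0.0, 0.11], [0.0, -1.0, -0.0]]
contact_force: [-8.4, -7.4, 23.1]
grip_width: 0.01
```

arm_command(moves=[1,0,0.15,0,0,0,0,1,0,0.3,0,0,0,0,1,0,0.3,0,0,0,0])

```text
time: 13.1
eef_pos: [0.5351, 0.1034, 0.1041]
tool_rot: [[0.11, -0.0, 0.994], [-0.994, 0.002, 0.11], [-0.002, -1.0, -0.0]]
contact_force: [-16.0, -9.0, 48.9]
grip_width: 0.0104
```

```bash
python3 g.py; python3 sp.py k
```

```text
t 13.1 tcp carrier mm [  0.5  30.1 104.1] F carrier [-16.9  -7.1  48.9] w 10.4
loop_bead 0.61 [302.3 181.6] [ 0.  16.1 99.7]
loop_bar 0.4 [307.5 188.8] [-0.  -7.7 71.5]
lever_press 0.63 [319.  164.5] [  0.  -44.7 132.3]
lever_press 0.55 [322.6 179.4] [  0.  -67.7  82.2]
lever_pivot 0.42 [322.9 177.8] [  0.  -68.2  86.9]
keeper 0.59 [306.6 182.2] [ 0.  -1.3 92.9]
```

arm_command(moves=[1,0,-0.45,0,0,0,0,1,0,-0.45,0,0,0,0])

```text
time: 13.62
eef_pos: [0.5348, 0.1035, 0.1051]
tool_rot: [[0.11, 0.001, 0.994], [-0.994, -0.0, 0.11], [0.0, -1.0, 0.001]]
contact_force: [-1.9, -7.0, 2.5]
grip_width: 0.0102
```

```bash
python3 g.py
```

```text
t 13.62 tcp carrier mm [  0.3  30.3 105.1] F carrier [-2.7 -6.8  2.5] w 10.2
```

arm_command(moves=[0.9,0,0,0,0,0,0,0.75,0,0,0,0,0,0,0.6,0,0,0,0,0,0,0.6,0,0,0,0,0,0])

```text
time: 13.95
eef_pos: [0.535, 0.1059, 0.1036]
tool_rot: [[0.112, 0.001, 0.994], [-0.994, 0.001, 0.112], [-0.001, -1.0, 0.001]]
contact_force: [-0.5, -0.4, -0.7]
grip_width: 0.0338
```

arm_command(moves=[0.6,0,-3,0,0,0,0,0.6,-2,-6,0,0,0,0,0.6,-6,-9,0,0,0,0,0.6,-10,-12,0,0,0,0,0.6,-10,-12,0,0,0,0])

```text
time: 14.37
eef_pos: [0.5239, 0.2107, 0.2269]
tool_rot: [[0.117, 0.004, 0.993], [-0.993, 0.006, 0.117], [-0.005, -1.0, 0.005]]
contact_force: [1.3, 0.5, -1.1]
grip_width: 0.0341
```

```bash
python3 g.py; python3 sp.py l; python3 look.py l loop_bead loop_bar lever_press keeper lid_rib;python3 -c "
import cv2,numpy as np
a=cv2.resize(cv2.imread('pics/l_scene.png')[140:200,280:350],(700,600),interpolation=3)
cv2.imwrite('pics/l.png',a)"
```

```text
t 14.37 tcp carrier mm [  1.3 138.  226.9] F carrier [ 1.4  0.3 -1.1] w 34.1
loop_bead 0.5 [302.2 184.9] [ 0.  15.3 89.9]
loop_bar 0.69 [308.7 187.5] [  0.  -12.   74.1]
lever_press 0.73 [317.3 165.8] [  0.  -38.2 130.2]
lever_press 0.54 [244.4 253.9] [ -0.  207.7 -42.4]
lever_pivot 0.49 [322.2 179.3] [  0.  -65.8  83. ]
keeper 0.62 [309.6 186.7] [  0.  -15.4  75.4]
keeper 0.58 [306.5 183.5] [ 0.  -1.4 89. ]
loop_bead {'scene': [([303.4, 183.8], 0.46), ([322.2, 179.2], 0.28)], 'top': []}
loop_bar {'scene': [([303.1, 213.6], 0.62), ([308.2, 185.8], 0.51)], 'top': []}
lever_press {'scene': [([318.2, 161.0], 0.65)], 'top': [([333.8, 176.3], 0.53)]}
    [0.5439 0.032  0.1425] [np.float64(0.2), np.float64(0.2)]
keeper {'scene': [([308.0, 183.2], 0.57), ([301.8, 212.3], 0.54)], 'top': []}
lid_rib {'scene': [([286.7, 188.8], 0.64)], 'top': []}
```

View pics/l.png

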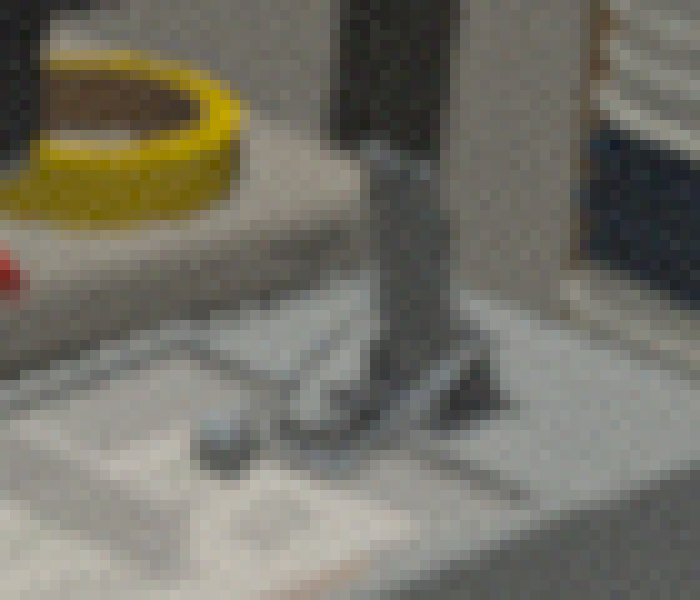

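```bash
python3 g.py 0 -15 166
```

```text
t 15.32 tcp carrier mm [  0.3 131.5 223.6] F carrier [-0.2 -0.1 -0.6] w 34.4
shift cm [14.65  5.76 -0.03] turn [-0.   -0.01 -0.  ] world [0.5396 0.0585 0.166 ]
```

arm_command(moves=[1,3,0,0,0,0,0,1,6.5,1.5,0,0,0,0,1,10,3.5,0,0,0,0,1,13,5.8,0,0,0,0,1,14,5.8,0,0,0,0])

```text
time: 15.73
eef_pos: [0.5369, 0.0593, 0.1623]
tool_rot: [[0.105, -0.006, 0.994], [-0.994, -0.004, 0.105], [0.003, -1.0, -0.006]]
contact_force: [-1.4, 0.4, -0.5]
grip_width: 0.0004
```

arm_command(moves=[1,0.3,0,0,0,0,0,1,0.6,0,0,0,0,0,1,0.9,0,0,0,0,0,1,1.2,0,0,0,0,0])

```text
time: 16.07
eef_pos: [0.541, 0.0548, 0.1664]
tool_rot: [[0.114, 0.002, 0.993], [-0.993, 0.001, 0.114], [-0.001, -1.0, 0.002]]
contact_force: [0.0, 0.3, 0.8]
grip_width: 0.0
```

```bash
python3 g.py 0 -49 166
```

```text
t 16.07 tcp carrier mm [  1.  -18.8 166.4] F carrier [0.1 0.3 0.8] w 0.0
shift cm [ 3.02  0.04 -0.11] turn [-0.1   0.16 -0.06] world [0.5434 0.0247 0.166 ]
```

Advance until contact.

arm_command(moves=[1,0.4,0,0,0,0,0,1,0.8,0,0,0,0,0,1,1.2,0,0,0,0,0,1,1.6,0,0,0,0,0,1,2.0,0,0,0,0,0])

```text
time: 16.48
eef_pos: [0.5429, 0.0337, 0.1658]
tool_rot: [[0.112, 0.001, 0.994], [-0.994, 0.001, 0.112], [-0.001, -1.0, 0.001]]
contact_force: [-1.2, 2.7, 1.5]
grip_width: 0.0002
```

arm_command(moves=[1,0.4,0,0,0,0,0,1,0.8,0,0,0,0,0,1,0.8,0,0,0,0,0])

```text
time: 16.73
eef_pos: [0.5438, 0.0241, 0.1657]
tool_rot: [[0.11, 0.001, 0.994], [-0.994, -0.0, 0.11], [0.001, -1.0, 0.001]]
contact_force: [0.5, -0.2, -0.3]
grip_width: 0.0
```

```bash
python3 g.py 0 -49 166
```

```text
t 16.73 tcp carrier mm [  0.4 -49.7 165.7] F carrier [ 0.5 -0.2 -0.3] w 0.0
shift cm [-0.07 -0.03 -0.04] turn [-0.03 -0.08  0.03] world [0.5434 0.0247 0.166 ]
```

arm_command(moves=[1,0.5,0,0,0,0,0,1,1.0,0.1,0,0,0,0,1,1.5,0.2,0,0,0,0,1,1.9,0.2,0,0,0,0])

```text
time: 17.07
eef_pos: [0.5456, 0.0057, 0.1633]
tool_rot: [[0.111, -0.0, 0.994], [-0.994, 0.0, 0.111], [-0.0, -1.0, -0.0]]
contact_force: [0.5, 2.6, -1.1]
grip_width: 0.0002
```

```bash
python3 g.py; python3 sp.py m
```

```text
t 17.07 tcp carrier mm [ 1.000e-01 -6.810e+01  1.633e+02] F carrier [ 0.8  2.6 -1.1] w 0.2
loop_bead 0.58 [304.4 182.7] [ 0.   7.4 93.9]
loop_bead 0.5 [304.  212.4] [ 0.  -2.8  0.5]
loop_bar 0.6 [312.3 183.6] [  0.  -25.4  81.8]
lever_press 0.73 [323.1 157.7] [  0.  -59.  148.2]
lever_pivot 0.82 [323.1 178.5] [  0.  -69.5  84.5]
keeper 0.53 [307.5 180.4] [ 0.  -4.3 97.3]
```

arm_command(moves=[1,0.5,0.2,0,0,0,0,1,1.0,0.4,0,0,0,0,1,1.5,0.6,0,0,0,0])

```text
time: 17.67
eef_pos: [0.5475, -0.0075, 0.1577]
tool_rot: [[0.112, 0.0, 0.994], [-0.994, 0.002, 0.112], [-0.002, -1.0, 0.0]]
contact_force: [-1.2, 6.5, 1.8]
grip_width: 0.0002
```

arm_command(moves=[1,0.3,0.2,0,0,0,0,1,0.6,0.5,0,0,0,0,1,0.6,0.5,0,0,0,0])

```text
time: 17.92
eef_pos: [0.5484, -0.0149, 0.1526]
tool_rot: [[0.111, 0.001, 0.994], [-0.994, 0.0, 0.111], [-0.0, -1.0, 0.001]]
contact_force: [0.6, 1.1, 1.9]
grip_width: 0.0003
```

```bash
python3 g.py; python3 sp.py m
```

```text
t 17.92 tcp carrier mm [  0.6 -88.9 152.6] F carrier [0.8 1.  1.9] w 0.3
loop_bead 0.64 [301.9 181.4] [  0.   17.8 100.7]
loop_bead 0.54 [306.1 183.1] [ 0.   0.2 90.7]
loop_bar 0.69 [304. 182.] [ 0.   9.  96.4]
loop_bar 0.4 [309.7 183.1] [  0.  -14.4  86.5]
lever_press 0.64 [331.6 159.6] [  0.  -97.1 133.6]
lever_pivot 0.76 [321.5 176.4] [  0.  -61.2  93. ]
keeper 0.59 [307.6 181.2] [-0.  -5.  94.7]
```

arm_command(moves=[1,0.3,0.3,0,0,0,0,1,0.5,0.6,0,0,0,0,1,0.6,0.8,0,0,0,0])

```text
time: 18.52
eef_pos: [0.5493, -0.0216, 0.1452]
tool_rot: [[0.111, 0.002, 0.994], [-0.994, -0.001, 0.111], [0.001, -1.0, 0.002]]
contact_force: [-0.1, -0.1, 7.6]
grip_width: 0.0002
```

```bash
python3 g.py
```

```text
t 18.52 tcp carrier mm [  0.7 -95.7 145.2] F carrier [-0.1 -0.1  7.6] w 0.2
```

Upward resistance is building as expected for a hooked loop; press on in small steps.

arm_command(moves=[1,0.2,0.3,0,0,0,0,1,0.4,0.6,0,0,0,0,1,0.4,0.6,0,0,0,0])

```text
time: 18.77
eef_pos: [0.5494, -0.0258, 0.1385]
tool_rot: [[0.11, 0.001, 0.994], [-0.994, -0.001, 0.11], [0.001, -1.0, 0.001]]
contact_force: [-0.2, -0.5, 1.0]
grip_width: 0.0002
```

arm_command(moves=[1,0.15,0.3,0,0,0,0,1,0.2,0.5,0,0,0,0,1,0.2,0.5,0,0,0,0])

```text
time: 19.02
eef_pos: [0.5488, -0.0268, 0.1329]
tool_rot: [[0.111, -0.001, 0.994], [-0.994, -0.0, 0.111], [0.0, -1.0, -0.001]]
contact_force: [-0.5, -0.2, -0.2]
grip_width: -0.0001
```

```bash
python3 g.py
```

```text
t 19.02 tcp carrier mm [  -0.4 -100.8  132.9] F carrier [-0.6 -0.1 -0.2] w -0.1
```

arm_command(moves=[1,0.1,0.3,0,0,0,0,1,0.2,0.6,0,0,0,0,1,0.2,0.6,0,0,0,0])

```text
time: 19.27
eef_pos: [0.5487, -0.0285, 0.1265]
tool_rot: [[0.111, -0.002, 0.994], [-0.994, -0.0, 0.111], [-0.0, -1.0, -0.002]]
contact_force: [-1.1, -0.3, 0.7]
grip_width: -0.0004
```

arm_command(moves=[1,0.05,0.2,0,0,0,0,1,0.1,0.4,0,0,0,0,1,0.1,0.4,0,0,0,0])

```text
time: 19.52
eef_pos: [0.5494, -0.0295, 0.1231]
tool_rot: [[0.111, -0.001, 0.994], [-0.994, -0.0, 0.111], [-0.0, -1.0, -0.001]]
contact_force: [0.5, 0.5, 0.7]
grip_width: 0.0003
```

```bash
python3 g.py; python3 sp.py n
```

```text
t 19.52 tcp carrier mm [-1.000e-01 -1.035e+02  1.231e+02] F carrier [0.6 0.5 0.7] w 0.3
loop_bead 0.49 [306.8 181.8] [-0.  -1.9 93.9]
loop_bar 0.39 [313.  184.4] [  0.  -28.6  78.4]
lever_press 0.5 [330.4 170.8] [  0.  -97.9  99.9]
lever_pivot 0.6 [323.4 178.2] [  0.  -70.5  85. ]
```

arm_command(moves=[1,0,0.2,0,0,0,0,1,0,0.3,0,0,0,0,1,0,0.3,0,0,0,0])

```text
time: 20.12
eef_pos: [0.5495, -0.0294, 0.1203]
tool_rot: [[0.111, -0.0, 0.994], [-0.994, -0.0, 0.111], [-0.0, -1.0, -0.0]]
contact_force: [0.5, 0.1, 1.2]
grip_width: -0.0
```

arm_command(moves=[1,0,0.1,0,0,0,0,1,0,0.15,0,0,0,0,1,0,0.15,0,0,0,0])

```text
time: 20.37
eef_pos: [0.5497, -0.0295, 0.1191]
tool_rot: [[0.111, 0.0, 0.994], [-0.994, 0.0, 0.111], [-0.0, -1.0, 0.0]]
contact_force: [-0.9, 0.4, 0.3]
grip_width: 0.0001
```

arm_command(moves=[1,0,0.1,0,0,0,0,1,0,0.1,0,0,0,0])

```text
time: 20.53
eef_pos: [0.5498, -0.0295, 0.119]
tool_rot: [[0.111, 0.0, 0.994], [-0.994, 0.001, 0.111], [-0.001, -1.0, 0.0]]
contact_force: [-3.4, 0.4, 9.1]
grip_width: -0.0001
```

arm_command(moves=[1,0,0.1,0,0,0,0,1,0,0.1,0,0,0,0])

```text
time: 20.7
eef_pos: [0.5498, -0.0294, 0.1189]
tool_rot: [[0.111, 0.0, 0.994], [-0.994, 0.001, 0.111], [-0.001, -1.0, 0.0]]
contact_force: [-5.9, -0.0, 17.2]
grip_width: -0.0
```

arm_command(moves=[1,0,-0.5,0,0,0,0,1,0,-4,0,0,0,0,1,0,-8,0,0,0,0,1,-4,-12,0,0,0,0,1,-8,-14,0,0,0,0])

```text
time: 21.12
eef_pos: [0.5437, 0.0326, 0.2513]
tool_rot: [[0.104, 0.004, 0.995], [-0.995, -0.001, 0.104], [0.001, -1.0, 0.004]]
contact_force: [1.3, 0.8, 0.5]
grip_width: -0.0001
```

arm_command(moves=[1,-4,0,-4,0,0,0,1,-8,0,-8,0,0,0,1,-12,0,-12,0,0,0,1,-16,0,-14,0,0,0,1,-20,0,-14,0,0,0])

```text
time: 21.53
eef_pos: [0.3959, 0.1814, 0.2481]
tool_rot: [[0.11, -0.001, 0.994], [-0.994, 0.0, 0.11], [-0.0, -1.0, -0.001]]
contact_force: [0.7, 0.3, -1.0]
grip_width: -0.0002
```

```bash
python3 g.py; for i in 1 2 3; do python3 sp.py o; done; python3 look.py o loop_bead lever_press lever_pivot keeper lid_rib portion_cup spare_knob measuring_scoop
```

```text
t 21.53 tcp carrier mm [-129.1  123.2  248.1] F carrier [ 0.8  0.2 -1. ] w -0.2
loop_bead 0.59 [305.8 179.5] [  0.    2.9 102. ]
loop_bar 0.43 [312.  182.8] [  0.  -23.8  84.6]
loop_bar 0.24 [334.2 171.5] [   0.  -115.9   93.1]
lever_press 0.56 [332.  171.3] [   0.  -105.5   96.4]
lever_pivot 0.7 [323.1 177.5] [  0.  -69.   87.6]
loop_bead 0.49 [305.3 180.3] [  0.    4.6 100.1]
loop_bar 0.61 [310.8 184.7] [  0.  -19.5  80.2]
loop_bar 0.58 [245.7 257.6] [  0.  203.2 -55.7]
lever_press 0.73 [332.7 169.8] [   0.  -107.9  100.3]
lever_pivot 0.74 [322.8 178.1] [  0.  -67.9  86.1]
lever_pivot 0.27 [302.7 214.1] [ 0.   2.1 -3.2]
loop_bead 0.6 [307.4 177.5] [  0.   -2.7 106.2]
loop_bar 0.49 [309.1 184.4] [  0.  -12.4  83.2]
lever_press 0.53 [333.  172.9] [   0.  -111.2   89.9]
lever_pivot 0.61 [322.4 178.8] [  0.  -66.5  84.4]
loop_bead {'scene': [([307.3, 181.1], 0.6)], 'top': [([308.3, 186.5], 0.39)]}
    [0.5365 0.0753 0.0979] [np.float64(2.8), np.float64(2.8)]
lever_press {'scene': [([333.5, 171.3], 0.54)], 'top': [([362.3, 173.7], 0.84)]}
    [ 0.5545 -0.0406  0.0927] [np.float64(1.5), np.float64(1.5)]
lever_pivot {'scene': [([321.9, 175.6], 0.67)], 'top': [([342.8, 176.5], 0.61), ([196.2, 244.7], 0.61)]}
    [0.5547 0.001  0.0888] [np.float64(0.1), np.float64(0.1)]
keeper {'scene': [], 'top': [([315.9, 187.0], 0.53)]}
lid_rib {'scene': [([285.4, 188.5], 0.81)], 'top': [([275.5, 193.1], 0.93)]}
    [0.5325 0.1467 0.0958] [np.float64(0.9), np.float64(0.9)]
portion_cup {'scene': [([214.0, 241.1], 0.97)], 'top': []}
spare_knob {'scene': [], 'top': [([194.0, 244.4], 0.55)]}
measuring_scoop {'scene': [([334.4, 170.7], 0.71), ([321.9, 177.3], 0.4)], 'top': [([282.1, 156.6], 0.68)]}
    [0.5308 0.087  0.1547] [np.float64(72.9), np.float64(72.9)]
```

Run:
```python
from h import *
g=lambda n:cv2.GaussianBlur(cv2.cvtColor(cv2.imread(n),6).astype(np.float32),(0,0),.7)
e,l=g('pics/e_scene.png'),g('pics/l_scene.png')
o=np.mean([cv2.cvtColor(cam('scene')[0]['pixels'],6).astype(np.float32) for _ in range(6)],0); o=cv2.GaussianBlur(o,(0,0),.7)
for nm,(x0,y0,x1,y1) in dict(rib=(272,178,304,200),carrier_wall=(310,195,350,222)).items():
    for rn,r in (('e',e),('l',l)):
        T=r[y0:y1,x0:x1]; R=cv2.matchTemplate(o[y0-6:y1+6,x0-6:x1+6],T,cv2.TM_CCOEFF_NORMED)
        _,m,_,(i,j)=cv2.minMaxLoc(R)
        sub=lambda a,b,c:(a-c)/(2*(a-2*b+c))
        print(nm,rn,round(m,3),i-6+sub(R[j,i-1],R[j,i],R[j,i+1]),j-6+sub(R[j-1,i],R[j,i],R[j+1,i]))
c=cam('scene')
from pl import *
P=lambda y:proj(c,o0+C@np.array([0,y,93])/1e3)
print('px per 1mm opening',(P(69)-P(68)))
print([ (p.round(1),q) for _ in range(3) for p,q in (cam('top'),spot('top','lid_rib'))[1][:1]])
```

```text
rib e 0.996 -0.20245916 -0.03465339
rib l 0.868 -0.014544605 -0.1745072
carrier_wall e 0.999 -0.005255366 0.008383487
carrier_wall l 1.0 0.015007603 0.018128244
px per 1mm opening [-0.28071283  0.10835953]
[(array([277.3, 194.1]), 0.71), (array([278.1, 196.1]), 0.72), (array([279.2, 195. ]), 0.58)]
```

Run:
```python
from h import *
g=lambda n:cv2.cvtColor(cv2.imread(n),6).astype(np.float32)
e,l,d=g('pics/e_scene.png'),g('pics/l_scene.png'),g('pics/a_scene.png')
o=np.mean([cv2.cvtColor(cam('scene')[0]['pixels'],6).astype(np.float32) for _ in range(8)],0)
B=lambda a:cv2.GaussianBlur(a,(0,0),1)
sub=lambda a,b,c:(a-c)/(2*(a-2*b+c))
for (x0,y0,x1,y1) in ((276,182,298,200),(280,184,296,200),(278,188,300,206),(272,184,290,198)):
    for rn,r in (('e',e),('l',l)):
        T=B(r)[y0:y1,x0:x1]; R=cv2.matchTemplate(B(o)[y0-6:y1+6,x0-6:x1+6],T,cv2.TM_CCOEFF_NORMED)
        _,m,_,(i,j)=cv2.minMaxLoc(R)
        print(rn,round(m,3),round(i-6+sub(R[j,i-1],R[j,i],R[j,i+1]),2),round(j-6+sub(R[j-1,i],R[j,i],R[j+1,i]),2))
```

```text
e 0.999 0.02 -0.05
l 0.998 -0.06 -0.02
e 0.999 0.05 -0.01
l 0.999 0.01 0.01
e 0.999 0.03 -0.05
l 0.999 -0.01 -0.03
e 0.999 0.03 0.0
l 0.999 -0.0 -0.02
```

```bash
python3 -c "
from bench import *
print(job_done(), get_obs()['time'])"
```

```text
the job is handed in; nothing more can be done
the job is handed in; nothing more can be done
```

I shut the lid, hooked the loop over the keeper, and pressed the lever down flat. I then moved the arm clear and handed the job in at about 22 s. One press exceeded the 30 N limit.

**Lid:** I pushed it against its hard stop with at most about 23 N. Comparing scene images from before and after latching, it did not move (less than about 0.2 mm).

**Loop and lever:**
- With the loop pulled to the lever's stop, the bar went down beyond the lip onto the lid.
- The lever met about 8 N of resistance on the way down. That dropped to nothing near 0.3 rad, which fits passing centre.
- I pressed the lever flat with 17 N (tip height 96.9 mm against an expected 97 mm), and it stayed flat after release.
- The bead measured about 98–106 mm high. That fits the bar under the lip (about 100 mm) rather than on top of it (about 116 mm).

**What went wrong or was not confirmed:**
- **Over the limit:** while lowering the loop, the fingertips pressed on the lid with a peak of about 49 N, more than the 30 N allowed. I backed off at once.
- **Keeper tension:** I inferred this from the force and the bead height, and did not measure it directly. My 12 pictures were used up, so the latched state was checked only by the networks and image matching.
- **Rib reading:** one network reading put the rib about 4 mm further open. Later readings and the image match contradicted it.
- **Cup, knob and scoop:** the cup, knob and scoop were each found within about 2 pixels of their first positions, each in one camera only. A second scoop detection, in the scene view, was false.

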